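# Draw the shaft out of the gearbox and hold it over the docked parts tray

## Task

We are stripping the gearbox. First slide the tray with the brass bush and the steel roller fully home into its holder, against the back stop, with both parts still in it, so that it is in place to catch whatever drops off the shaft. Then take the steel shaft out of the housing (it is longer than the cover opening, so tilt it and draw it out end first) and finish while holding it motionless in the gripper, its middle over the docked tray and the whole shaft higher than the housing's top, touching nothing else; leave the other things where they lie.

Things in the scene. Friction and masses are not known exactly. Their poses are not given: they have to be found in the camera images.
- board: Wooden board lying on the bench, fixed, 410 (x) x 715 (y) mm and 26 mm thick, on which all the work stands. Origin: centre of its underside; its upper face is 26 mm above the bench.
- housing: Grey cast gearbox housing, cover off, fixed to the board: 144 (x) x 240 (y) mm, 115 high; round bosses and feet reach 145 mm from the centre at its two y ends. Origin: centre of its underside, on the board; z up; long direction y. Inside it is hollow, 124 (x) x 220 (y), down to 28 mm above the board, under a 6 mm deck with an opening.
- opening (a point): Centre of the cover opening, level with the deck's upper face, 115 mm above the board; axes as the housing's. The opening is 110 (x) x 120 (y) mm, so the 6 mm thick deck leaves lips over the hollow: 50 mm at both y ends (|y| = 60 to 110), 7 mm at the sides.
- seat (a point): On the housing's centre line, 70 mm above the board, at the height of the shaft's underside. Under each end lip a cross web (|y| = 64 to 76, full width, top at this height) carries the shaft in an open-topped seat 24 mm wide between cheeks 9 mm high. Between the webs, and from each web to the end wall at |y| = 110, the hollow is empty.
- shaft: Plain steel shaft, 160 mm long (its y axis), 18 mm thick, about 0.3 kg. Origin on its underside (9 mm below its axis) at mid length. At the start it lies level and loose in the two seats along the housing's y, within 8 mm of centred, its axis 36 mm below the deck's upper face and both ends under the lips.
- shaft_mid (a point): Middle of the shaft, on its axis.
- shaft_end_a (a point): Centre of the shaft's end face at its +y end.
- shaft_end_b (a point): Centre of the shaft's end face at its -y end.
- dock: Tray holder of bent steel, fixed to the board: two rails 116 mm apart inside, 34 high, 97 long, lips turned 8 mm inward (underside 31 mm above the board), mouth flared for 22 mm, back stop; no floor, the tray slides on the board. Origin: middle of the mouth between the rails' front ends, on the board; x points in to the stop. Tray home = tray origin at x = 46.5 mm, y = 0 here.
- tray: Open sheet-metal tray, 90 (x) x 110 (y) x 26 mm, walls 3 mm, about 0.35 kg, holding a brass bush and a steel roller that stand loose in it. Origin: centre of its underside; its pull is on the -x side and its back, which enters first, is +x. It starts on the board in front of the holder's mouth, up to 15 mm to one side and turned up to 0.15 rad against it.
- tray_handle (a point): Middle of the tray's pull, a flat upright bar 8 mm thick (x), 76 wide (y), from 12 to 34 mm above the board, 88 mm in front of the tray's origin; 39 mm clear gap between it and the tray's front wall. Axes as the tray's.
- bush_brass: Brass bush with a collar at each end, 41 mm diameter, 35 high, in the tray. Origin: centre of its underside.
- roller: Bright steel roller standing on end, 33 mm diameter, 38 high, in the tray. Origin: centre of its underside.
- flange_disc: Steel flange, 66 mm diameter, 20 high, on the board; bystander.
- hexkey_10: Black hex key, 119 mm long, 10 high, on the board; bystander.
- calculator: Pocket calculator, 128 x 78 x 15 mm, on the bench; bystander.

How it is judged:
By the outcome, as a careful person would: the job done as asked, in the order asked, and still so for the second after the job is handed in, while the arm keeps its last pose, push and grip.
It also fails if it takes over 58 s, if anything falls off the work surface, if the arm or the gripper's body presses on something with over 40 N, if the wrist force passes 120 N, or if a joint passes its speed limit or range.

## Robot

A 7-joint arm with a two-finger parallel gripper is mounted at the origin on a cart in front of the work surface, level with it; the furniture and walls round the work are solid. World frame = base frame: x ahead of the robot, y to its left, z up, the work surface at z = 0. Lengths are in m, angles in rad, forces in N, time in s.
With the tool pointing down it reaches from about 0.425 to 0.875 m from the base axis. Payload 4.7 kg.
Tool frame: the origin (TCP) lies where the fingers leave the gripper's body, on its centre line; the fingertips stand 70 mm ahead of it and the grasp point (between the pads) lies 51 mm ahead of it; z points along the fingers, y is the line along which they close (so a half turn about z gives the same grasp; the last joint's range is limited). The gripper opens to 87 mm and grips with 3 to 60 N. Pads are 19 mm wide; open, the fingers measure 117 mm over their backs; the gripper's body (75 mm by 190 mm) begins 51 mm behind the grasp point.
Start: joints at [-1.241, 0.321, -0.07, 1.45, 0.023, 1.371, -0.057], TCP at [0.202, 0.618, 0.292] pointing down, gripper open.
Joint ranges: [-2.86, 2.86], [-0.3, 2.09], [-1.38, 1.24], [0.06, 2.45], [-1.56, 4.7], [0.09, 2.05], [-2.69, 2.69]. Speed limits (rad/s): [2.57, 2.57, 3.14, 3.14, 3.14, 3.14, 3.14].

## Interface

Orientations are given as a rotation vector (axis times angle).
In Python, from bench import ctrl gives the robot as it stands.
- The arm moves only by the tool play_rows, never from a script. Its argument "increments" is a list that holds one entry, the list of rows, each a list of 7 numbers: the shift along the tool's x, y, z as a fraction of full scale, then the turn, a rotation vector about the tool's x, y, z as a fraction of full scale, then the gripper command: -1 is shut, 1 is fully open, values between are in proportion. A call has 1 to 8 rows; each row is the pose to reach, as a shift and turn from the pose commanded when the call began, along the tool's axes at that moment; what a row does not reach only later rows make up. Full scale, the value 1, is 0.1 m for a shift and 90 degrees for a turn. A row lasts 1/10 s, in which the tool goes at most 50 mm and 8.59 degrees, less where a joint would pass 70% of its speed; a pose out of reach is approached as far as the arm can. A call with a number of a shift or a turn outside -1 to 1 is refused whole. A call with a gripper value outside its range is refused whole. The fingers move at their own pace and stop on an object; "squeeze" is the grip in N (left out, the last holds). Time passes only in rows, so rows that repeat a pose let the fingers close. It gives the time, the measured TCP pose, the force, the opening and the grip force at its end, in the units of the state.
- ctrl.get_state(): the state, without advancing time (a new reading comes with each control period).
- ctrl.get_image(name): name is "scene" or "side" or "wrist"; returns the picture (384x512x3 uint8, red, green, blue); there is no depth.
- ctrl.get_calibration(name): a dict with "vertical_fov" (degrees; the focal length in pixels is half the picture's height over the tangent of half this angle, whatever the lens; pixels are square), "cx", "cy" (the principal point, pixels), "R" (3x3) and "t" (3): a world point X has camera coordinates R X + t; the wrist camera has in their place "T_tool_cam" (4x4, takes a point from camera to tool coordinates, whose origin is the TCP and whose axes are the flange's). Camera axes: x right, y down, z forward; pixel columns grow to the right and rows downward; lengths in m; the calibration is good to about 2 mm. The wrist camera is an equidistant fisheye: a pixel r from the principal point sees the ray r / f radians off the axis. A picture is of the moment at which its call begins: read the wrist's pose just before it. get_calibration takes no time and is no camera call.
- ctrl.close_job(): hands the job in; it is judged then, once.
The state is a dict: "time": time; "joint_positions": joint angles; "qd": joint speeds; "joint_torque": joint torques, N m; "position": TCP position; "tool_rot": TCP orientation; "ft_force": force on the tool from outside, world axes, zero at the start; "torque": the same for the moment, N m; "grip_width": opening from 0.0 (shut) to 1.0 (fully open); "grip_force": force on a finger pad.
Only numpy, scipy, OpenCV 4.12 (cv2) and the standard library are available. Lean on these libraries where they do the work, as an engineer would, in place of code of your own. Each camera call takes 0.05 s, during which the arm holds its last target. There are 200 camera calls.

## Working session

There is one attempt and no reset: what is moved stays moved. The work goes in short steps, Python scripts to look and compute and a tool call to move; the robot and the scene stay as the last step left them, time stands still between calls to the robot, and variables do not carry over. Pictures are saved under pics/ and viewed, at most 10 in all, crops included, and the job is handed in when it is done.

Besides the shell and the picture viewer there is one more tool, called after ">>>" as name(argument=value, ...) on one line, values as JSON. play_rows: Moves the arm, as the interface text tells. Shift numbers are shares of 0.1 m and turn numbers shares of 90 degrees, none past 1 either way. Its arguments: {"type":"object","properties":{"increments":{"type":"array"},"squeeze":{"type":"number"}},"required":["increments"]}

```bash
mkdir -p pics; cat > h.py <<'E'
import numpy as np, cv2, pickle
from scipy.spatial.transform import Rotation as Ro
from bench import ctrl
def snap(name, fn):
    s=ctrl.get_state(); im=ctrl.get_image(name); c=ctrl.get_calibration(name)
    pickle.dump((s,c,im),open('pics/'+fn+'.pkl','wb')); cv2.imwrite('pics/'+fn+'.png',cv2.cvtColor(im,cv2.COLOR_RGB2BGR))
def ray(fn,u,v):
    s,c,im=pickle.load(open('pics/'+fn+'.pkl','rb'))
    f=im.shape[0]/2/np.tan(np.radians(c['vertical_fov'])/2)
    x,y=(u-c['cx'])/f,(v-c['cy'])/f
    if 'R' in c:
        R=np.array(c['R']);d=R.T@np.array([x,y,1]);return -R.T@np.array(c['t']),d/np.linalg.norm(d)
    r=np.hypot(x,y);d=np.array([np.sin(r)*x/r,np.sin(r)*y/r,np.cos(r)])
    T=np.array(c['T_tool_cam']);R=Ro.from_rotvec(s['tool_rot']).as_matrix()
    return R@T[:3,3]+np.array(s['position']),R@T[:3,:3]@d
def at(fn,u,v,z):
    o,d=ray(fn,u,v);return o+d*(z-o[2])/d[2]
E
python3 - <<'E'
from h import *
s=ctrl.get_state()
for k in ('time','position','tool_rot','ft_force','grip_width'):print(k,np.round(s[k],3))
for n in('scene','side','wrist'):
    snap(n,n+'0');c=ctrl.get_calibration(n);print(n,c)
a=[cv2.imread(f'pics/{n}0.png') for n in('scene','side')]
cv2.imwrite('pics/a.png',cv2.resize(a[0],(800,600)))
cv2.imwrite('pics/b.png',cv2.resize(a[1],(800,600)))
E
```

```text
time 0.0
position [0.202 0.617 0.291]
tool_rot [-4.940e-01 -3.102e+00  3.000e-03]
ft_force [ 0.335  1.163 -0.78 ]
grip_width 1.003
scene {'vertical_fov': 57.000889108538175, 'cx': 256.65768892296285, 'cy': 189.68515891174835, 'R': array([[ 0.60264647, -0.79800371, -0.00270469],
       [-0.60924349, -0.45790185, -0.64741661],
       [ 0.51540238,  0.39181115, -0.7621315 ]]), 't': array([-0.2983432 ,  0.40039489,  0.83105571])}
side {'vertical_fov': 46.34485828127018, 'cx': 261.59263629873027, 'cy': 186.04327754712503, 'R': array([[ 0.94977903, -0.31277195, -0.00966977],
       [-0.21887934, -0.64194113, -0.73484925],
       [ 0.22363282,  0.70006092, -0.67816154]]), 't': array([-0.46624345,  0.1971469 ,  1.21644709])}
wrist {'vertical_fov': 65.70646984690485, 'cx': 260.8316199728875, 'cy': 193.85436150357404, 'T_tool_cam': array([[ 3.77495946e-04, -9.68157363e-01, -2.50342123e-01,
         6.72285711e-02],
       [ 9.99999687e-01,  5.39445681e-04, -5.78298520e-04,
        -1.77524006e-04],
       [ 6.94929947e-04, -2.50341826e-01,  9.68157264e-01,
        -9.20886768e-02],
       [ 0.00000000e+00,  0.00000000e+00,  0.00000000e+00,
         1.00000000e+00]])}
```

View pics/a.png

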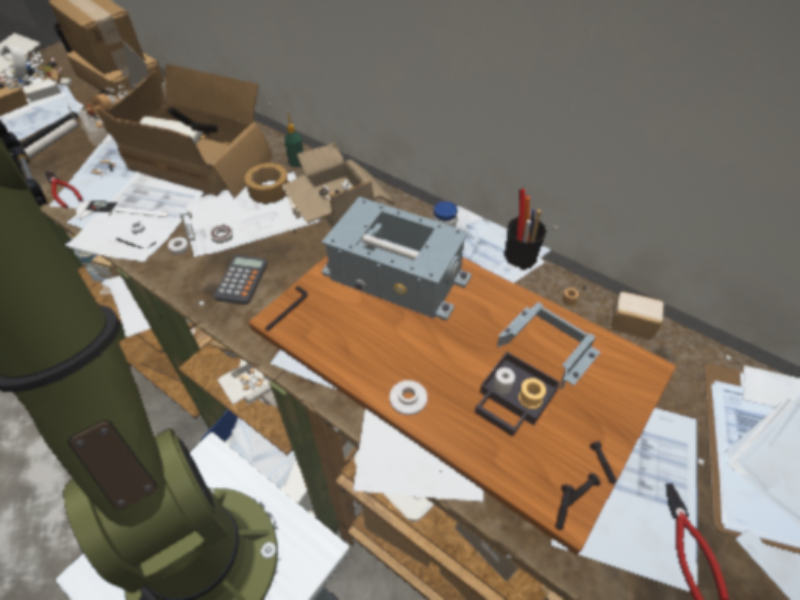

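View pics/b.png

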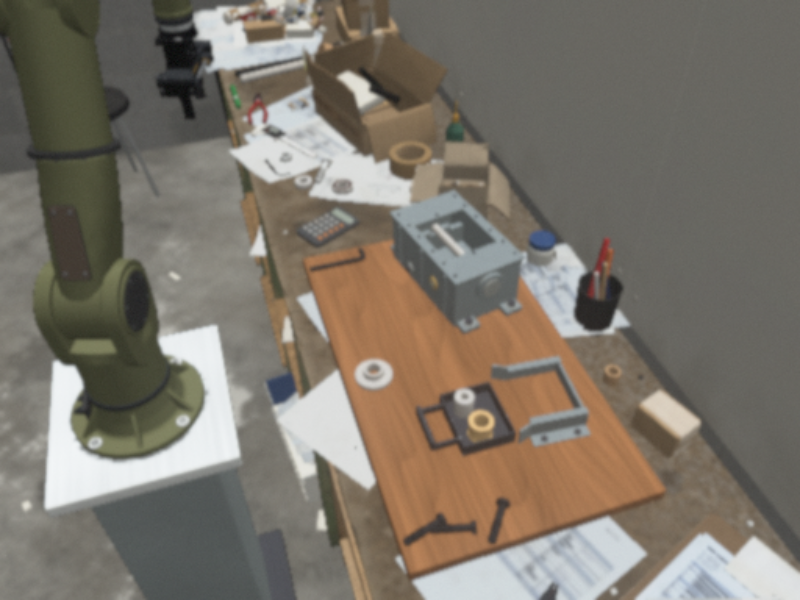

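The pictures show the housing (scene 326–467, 198–310), the tray in front of the dock (scene tray about 520,392; dock about 550,340), and the bystanders. In the side view, the tray handle is at about (426,427).

```bash
python3 - <<'E'
from h import *
k=1.5625
def p(l,fn,z,pts):
    print(l,fn,[np.round(at(fn,u/k,v/k,z)[:2],3).tolist() for u,v in pts])
p('housing','side0',.141,[(392,210),(452,192),(523,256),(462,280)])
p('housing','scene0',.141,[(326,243),(363,198),(467,235),(440,290)])
p('tray','side0',.052,[(443,393),(490,384),(515,437),(468,452)])
p('tray','scene0',.052,[(482,385),(508,353),(560,373),(535,410)])
p('handle','side0',.06,[(418,408),(430,446)])
p('handle','scene0',.06,[(478,402),(515,428)])
p('dock','side0',.06,[(492,368),(555,360),(587,405),(520,435)])
p('dock','scene0',.06,[(502,335),(537,305),(597,337),(568,375)])
p('flange','side0',.046,[(374,372)]);p('flange','scene0',.046,[(408,395)])
for n,b in(('scene0',(290,110,400,290)),('side0',(240,110,390,300))):
    im=cv2.imread(f'pics/{n}.png');x0,y0,x1,y1=b;c=im[y0:y1,x0:x1]
    s=min(800/c.shape[1],600/c.shape[0]);print(n,b,s);cv2.imwrite(f'pics/{n}c.png',cv2.resize(c,None,fx=s,fy=s,interpolation=cv2.INTER_CUBIC))
E
```

```text
housing side0 [[0.528, 0.215], [0.663, 0.234], [0.713, 0.001], [0.583, -0.024]]
housing scene0 [[0.524, 0.204], [0.672, 0.233], [0.708, -0.003], [0.557, -0.041]]
tray side0 [[0.491, -0.184], [0.572, -0.191], [0.567, -0.302], [0.487, -0.305]]
tray scene0 [[0.486, -0.185], [0.572, -0.187], [0.591, -0.283], [0.498, -0.283]]
handle side0 [[0.439, -0.206], [0.433, -0.281]]
handle scene0 [[0.449, -0.199], [0.444, -0.273]]
dock side0 [[0.586, -0.166], [0.695, -0.184], [0.7, -0.287], [0.573, -0.306]]
dock scene0 [[0.596, -0.16], [0.699, -0.178], [0.698, -0.303], [0.59, -0.297]]
flange side0 [[0.396, -0.098]]
flange scene0 [[0.395, -0.091]]
scene0 (290, 110, 400, 290) 3.3333333333333335
side0 (240, 110, 390, 300) 3.1578947368421053
```

```bash
cat >> h.py <<'E'
def plan(start, wps):
    """start=(p,R matrix); wps: list of (p,R matrix). Prints rows, splitting to <=0.095 m per tool axis / 85deg"""
    p,R=np.array(start[0],float),np.array(start[1])
    for q,Q in wps:
        q=np.array(q,float);s=R.T@(q-p);a=(Ro.from_matrix(R).inv()*Ro.from_matrix(Q)).magnitude()
        n=int(np.ceil(max(np.abs(s).max()/.085,a/1.5,1)))
        p0,R0=p.copy(),R.copy();rv=Ro.from_matrix(R0.T@Q).as_rotvec()
        for i in range(1,n+1):
            qi=p0+(q-p0)*i/n;Qi=R0@Ro.from_rotvec(rv*i/n).as_matrix()
            sh=np.round(R.T@(qi-p)/.1,3);tu=np.round(Ro.from_matrix(R.T@Qi).as_rotvec()/(np.pi/2),3)
            rows=max(np.linalg.norm(sh)*2,np.linalg.norm(tu)*90/8.59)
            p=p+R@sh*.1;R=R@Ro.from_rotvec(tu*np.pi/2).as_matrix()
            print(sh.tolist(),tu.tolist(),'rows',round(rows,1),'->',np.round(p,3))
    pickle.dump((p,R),open('cmd.pkl','wb'))
def cmd(): return pickle.load(open('cmd.pkl','rb'))
def meas():
    s=ctrl.get_state();return np.array(s['position']),Ro.from_rotvec(s['tool_rot']).as_matrix()
def down(yaw): # tool y axis at azimuth yaw from world x, z down
    y=np.array([np.cos(yaw),np.sin(yaw),0]);z=np.array([0,0,-1.]);return np.c_[np.cross(y,z),y,z]
E
python3 - <<'E'
from h import *
k=1.5625
for u,v in((200,160),(265,185),(165,130),(105,110)):print(np.round(at('scene0',u/k,v/k,.1)[:2],3))
print(down(0).round())
plan(meas(),[((.46,.19,.30),down(.6)),((.55,-.24,.28),down(0))])
E
```

```text
[0.583 0.667]
[0.61  0.474]
[0.613 0.838]
[0.577 1.042]
[[-0.  1.  0.]
 [ 1.  0.  0.]
 [ 0.  0. -1.]]
[-0.756, -0.653, -0.016] [-0.0, 0.0, 0.083] rows 2.0 -> [0.253 0.532 0.293]
[-0.835, -0.548, -0.016] [-0.0, 0.0, 0.084] rows 2.0 -> [0.305 0.447 0.295]
[-0.9, -0.434, -0.016] [-0.0, 0.0, 0.083] rows 2.0 -> [0.357 0.361 0.297]
[-0.948, -0.313, -0.016] [-0.001, 0.0, 0.084] rows 2.0 -> [0.408 0.276 0.298]
[-0.982, -0.186, -0.017] [0.0, 0.0, 0.083] rows 2.0 -> [0.46 0.19 0.3 ]
[-0.811, -0.337, 0.04] [0.0, 0.0, 0.076] rows 1.8 -> [0.478 0.104 0.296]
[-0.846, -0.238, 0.041] [0.0, 0.0, 0.077] rows 1.8 -> [0.496 0.018 0.292]
[-0.869, -0.134, 0.04] [0.0, 0.0, 0.076] rows 1.8 -> [ 0.514 -0.068  0.288]
[-0.878, -0.03, 0.041] [0.0, 0.0, 0.077] rows 1.8 -> [ 0.532 -0.154  0.284]
[-0.875, 0.076, 0.04] [0.0, 0.0, 0.076] rows 1.8 -> [ 0.55 -0.24  0.28]
```

View pics/wrist0.png

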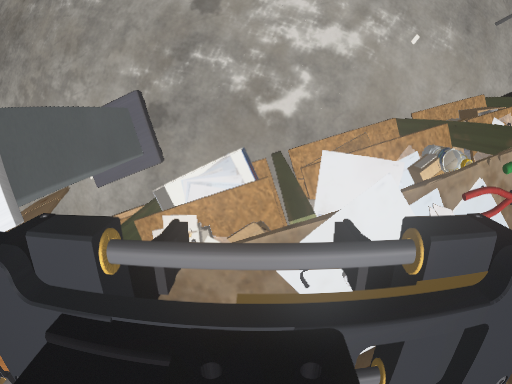

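The wrist picture shows the fingers and gripper body filling rows above about 210, so the usable view is on the tool's +x side, rows 0–210. I'll move so that the tray lies there.

>>> play_rows(increments=[[[-0.756, -0.653, -0.016, 0, 0, 0.083, 1], [-0.756, -0.653, -0.016, 0, 0, 0.083, 1]]])

```text
time: 0.35
position: [0.2528, 0.5319, 0.2927]
tool_rot: [-0.694, -3.064, 0.002]
ft_force: [1.3, 0.3, 0.6]
grip_width: 1.0
grip_force: 0.0
```

>>> play_rows(increments=[[[-0.835, -0.548, -0.016, 0, 0, 0.083, 1], [-0.835, -0.548, -0.016, 0, 0, 0.083, 1]]])

```text
time: 0.55
position: [0.3059, 0.4449, 0.2952]
tool_rot: [0.897, 3.011, -0.0]
ft_force: [1.0, -0.3, 0.4]
grip_width: 0.998
grip_force: 0.0
```

>>> play_rows(increments=[[[-0.9, -0.434, -0.016, 0, 0, 0.083, 1], [-0.9, -0.434, -0.016, 0, 0, 0.083, 1]]])

```text
time: 0.75
position: [0.3576, 0.3594, 0.297]
tool_rot: [-1.091, -2.946, -0.0]
ft_force: [1.4, 0.4, 0.5]
grip_width: 1.0
grip_force: 0.0
```

>>> play_rows(increments=[[[-0.948, -0.313, -0.016, 0, 0, 0.083, 1], [-0.948, -0.313, -0.016, 0, 0, 0.083, 1]]])

```text
time: 0.95
position: [0.4093, 0.274, 0.2987]
tool_rot: [-1.281, -2.869, -0.001]
ft_force: [1.0, 0.5, -0.5]
grip_width: 0.999
grip_force: 0.0
```

>>> play_rows(increments=[[[-0.982, -0.186, -0.016, 0, 0, 0.083, 1], [-0.982, -0.186, -0.016, 0, 0, 0.083, 1]]])

```text
time: 1.15
position: [0.4612, 0.1887, 0.3003]
tool_rot: [-1.465, -2.779, -0.001]
ft_force: [-0.6, 0.7, -0.8]
grip_width: 0.999
grip_force: 0.0
```

>>> play_rows(increments=[[[-0.811, -0.337, 0.04, 0, 0, 0.076, 1], [-0.811, -0.337, 0.04, 0, 0, 0.076, 1]]])

```text
time: 1.35
position: [0.4794, 0.1011, 0.2961]
tool_rot: [1.632, 2.684, -0.001]
ft_force: [0.6, -0.3, -0.4]
grip_width: 0.999
grip_force: 0.0
```

>>> play_rows(increments=[[[-0.846, -0.238, 0.04, 0, 0, 0.076, 1], [-0.846, -0.238, 0.04, 0, 0, 0.076, 1]]])

```text
time: 1.55
position: [0.4972, 0.0155, 0.2922]
tool_rot: [1.788, 2.583, -0.0]
ft_force: [1.6, -0.5, 0.9]
grip_width: 1.001
grip_force: 0.0
```

>>> play_rows(increments=[[[-0.869, -0.134, 0.04, 0, 0, 0.076, 1], [-0.869, -0.134, 0.04, 0, 0, 0.076, 1]]])

```text
time: 1.75
position: [0.5155, -0.0704, 0.2883]
tool_rot: [1.938, 2.471, 0.0]
ft_force: [0.9, 0.8, -0.5]
grip_width: 1.002
grip_force: 0.0
```

>>> play_rows(increments=[[[-0.878, -0.03, 0.04, 0, 0, 0.076, 1], [-0.878, -0.03, 0.04, 0, 0, 0.076, 1]]])

```text
time: 1.95
position: [0.5338, -0.1562, 0.2843]
tool_rot: [2.082, 2.352, -0.0]
ft_force: [-0.3, -0.1, 1.6]
grip_width: 1.002
grip_force: 0.0
```

>>> play_rows(increments=[[[-0.875, 0.076, 0.04, 0, 0, 0.076, 1], [-0.875, 0.076, 0.04, 0, 0, 0.076, 1]]])

```text
time: 2.15
position: [0.5523, -0.2418, 0.2801]
tool_rot: [2.218, 2.224, -0.001]
ft_force: [0.7, -0.3, -0.7]
grip_width: 0.999
grip_force: 0.0
```

>>> play_rows(increments=[[[-0.7, 0, 0, 0, 0, 0, 0], [-0.7, 0, 0, 0, 0, 0, 0], [-0.7, 0, 0, 0, 0, 0, 0], [-0.7, 0, 0, 0, 0, 0, 0]]])

```text
time: 2.55
position: [0.5528, -0.3088, 0.2797]
tool_rot: [-2.215, -2.227, -0.0]
ft_force: [0.6, -0.2, -0.1]
grip_width: 0.718
grip_force: 0.0
```

```bash
python3 - <<'E'
from h import *
snap('wrist','w1');s=pickle.load(open('pics/w1.pkl','rb'))[0]
print(s['time'],s['position'],s['tool_rot'],s['qd'],s['joint_positions'],s['grip_width'])
cv2.imwrite('pics/w1e.png',cv2.resize(cv2.imread('pics/w1.png')[0:260,90:440],None,fx=2.28,fy=2.28,interpolation=cv2.INTER_CUBIC))
E
```

```text
2.55 [ 0.55277674 -0.30875314  0.27971681] [-2.21450221e+00 -2.22664232e+00 -2.01440608e-04] [-0.03110053 -0.01399615 -0.02418837  0.00761631 -0.00331147  0.0022004
 -0.00028864] [-0.1418826   0.35736941  0.78027459  1.53782164 -0.25515501  1.35263792
  0.66795604] 0.7176016484433497
```

View pics/w1e.png

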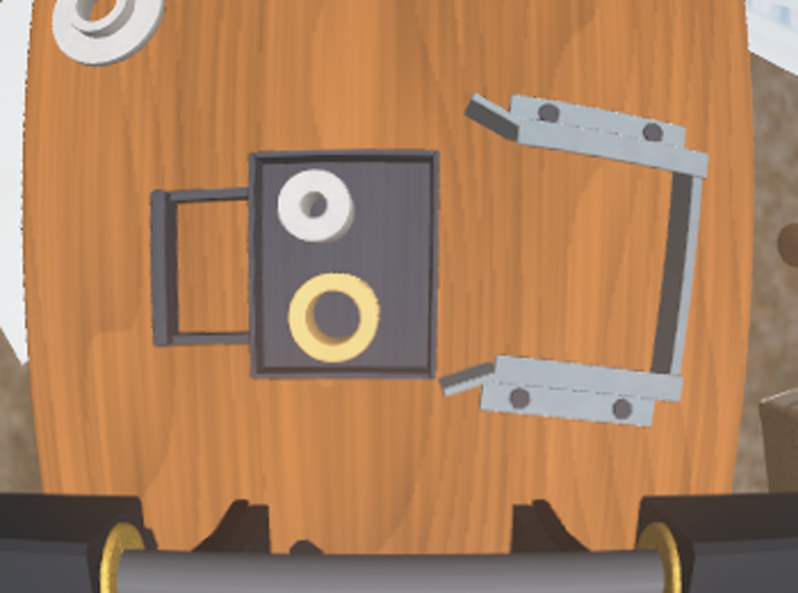

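The tray is clear. Its rim corners are (249,152), (439,151), (437,378) and (251,377), and the pull is at x≈158, y 190–345. The inner lip edges of the dock run (516,142)–(690,172) and (497,356)–(683,375), so the dock is turned clockwise relative to the tray.

```bash
python3 - <<'E'
from h import *
def q(u,v,z): return at('w1',90+u/2.28,v/2.28,z)[:2]
c=np.array([q(u,v,.052) for u,v in((249,152),(439,151),(437,378),(251,377))])
print('tray',c.round(4),c.mean(0).round(4)); d=c[1]+c[2]-c[0]-c[3];print('yaw',np.arctan2(d[1],d[0]),'len',np.linalg.norm(d)/2)
e=c[0]+c[1]-c[2]-c[3];print('yaw2',np.arctan2(-e[0],e[1]),'w',np.linalg.norm(e)/2)
hd=np.array([q(u,v,.06) for u,v in((152,191),(165,191),(165,345),(153,345))]);print('handle',hd.round(4),hd.mean(0).round(4))
u=[q(516,142,.06),q(690,172,.06)];l=[q(497,356,.06),q(683,375,.06)]
print('rails',np.round(u,4),np.round(l,4))
for a,b in(u,l):print('yaw',np.arctan2(*(b-a)[::-1]),np.linalg.norm(b-a))
s=[q(707,152,.06),q(680,400,.06)];print('back out',np.round(s,4),np.arctan2(-(s[0]-s[1])[0],(s[0]-s[1])[1]))
f=[q(475,95,.06),q(440,385,.06)];print('flare tips',np.round(f,4),np.mean(f,0))
print('stop',[q(a,b,.06).round(4).tolist() for a,b in((672,375),(690,172))])
E
```

```text
tray [[ 0.4864 -0.183 ]
 [ 0.5757 -0.1837]
 [ 0.5759 -0.2921]
 [ 0.4862 -0.2917]] [ 0.5311 -0.2376]
yaw -0.006060548594744458 len 0.08949265918628822
yaw2 0.0007527418579574893 w 0.10852412965214844
handle [[ 0.4407 -0.2001]
 [ 0.4473 -0.2006]
 [ 0.4457 -0.2744]
 [ 0.4395 -0.2743]] [ 0.4433 -0.2373]
rails [[ 0.6106 -0.1793]
 [ 0.698  -0.1859]] [[ 0.6033 -0.28  ]
 [ 0.6986 -0.2866]]
yaw -0.07532704006620929 0.08768001207926135
yaw -0.06869292314103528 0.0955082425369004
back out [[ 0.7076 -0.1745]
 [ 0.6981 -0.2992]] -0.07588484015245796
flare tips [[ 0.5916 -0.1574]
 [ 0.5769 -0.2941]] [ 0.58423126 -0.22575188]
stop [[0.6925, -0.2868], [0.698, -0.1859]]
```

```bash
python3 - <<'E'
from h import *
plan(meas(),[((.4432,-.2373,.20),down(-.003)),((.4432,-.2373,.125),down(-.003))])
E
```

```text
[0.355, -0.548, 0.4] [-0.0, -0.0, 0.003] rows 1.5 -> [ 0.498 -0.272  0.24 ]
[0.352, -0.549, 0.399] [-0.0, -0.001, 0.004] rows 1.5 -> [ 0.443 -0.237  0.2  ]
[0.0, 0.0, 0.75] [-0.0, 0.0, -0.0] rows 1.5 -> [ 0.443 -0.237  0.125]
```

>>> play_rows(increments=[[[0.355, -0.548, 0.4, 0, 0, 0.003, -0.2], [0.355, -0.548, 0.4, 0, 0, 0.003, -0.2]]])

```text
time: 2.8
position: [0.4962, -0.2706, 0.238]
tool_rot: [-2.213, -2.223, 0.001]
ft_force: [-1.0, 0.2, -1.2]
grip_width: 0.494
grip_force: 0.0
```

>>> play_rows(increments=[[[0.352, -0.549, 0.4, 0, 0, 0.003, -0.2], [0.352, -0.549, 0.4, 0, 0, 0.003, -0.2], [0.352, -0.549, 0.4, 0, 0, 0.003, -0.2]]])

```text
time: 3.1
position: [0.44, -0.2341, 0.1978]
tool_rot: [-2.215, -2.218, -0.002]
ft_force: [0.4, -0.3, 1.0]
grip_width: 0.404
grip_force: 0.0
```

>>> play_rows(increments=[[[0, 0, 0.4, 0, 0, 0, -0.2], [0, 0, 0.75, 0, 0, 0, -0.2], [0, 0, 0.75, 0, 0, 0, -0.2], [0, 0, 0.75, 0, 0, 0, -0.2], [0, 0, 0.75, 0, 0, 0, -0.2]]])

```text
time: 3.6
position: [0.4447, -0.2391, 0.1273]
tool_rot: [2.222, 2.217, 0.003]
ft_force: [-0.2, -0.4, 1.0]
grip_width: 0.394
grip_force: 0.0
```

```bash
python3 - <<'E'
from h import *
s=ctrl.get_state();print(s['position'],s['tool_rot'],s['grip_width'],s['ft_force'])
plan(meas(),[((.4432,-.2373,.102),down(-.003))])
E
```

```text
[ 0.44468151 -0.23909021  0.12725732] [2.22195194 2.21666632 0.00258565] 0.39394856677294027 [-0.20726003 -0.43326467  0.96302067]
[0.018, -0.016, 0.253] [0.002, 0.001, 0.0] rows 0.5 -> [ 0.443 -0.237  0.102]
```

>>> play_rows(increments=[[[0, -0.01, 0.12, 0, 0, 0, -0.2], [0, -0.01, 0.24, 0, 0, 0, -0.2], [0, -0.01, 0.24, 0, 0, 0, -0.2], [0, -0.01, 0.24, 0, 0, 0, -0.2]]])

```text
time: 4.0
position: [0.4416, -0.2387, 0.1008]
tool_rot: [-2.225, -2.217, 0.001]
ft_force: [0.5, -0.4, 0.4]
grip_width: 0.399
grip_force: 0.0
```

>>> play_rows(increments=[[[0, 0, 0, 0, 0, 0, -1], [0, 0, 0, 0, 0, 0, -1], [0, 0, 0, 0, 0, 0, -1], [0, 0, 0, 0, 0, 0, -1], [0, 0, 0, 0, 0, 0, -1], [0, 0, 0, 0, 0, 0, -1]]], squeeze=40)

```text
time: 4.6
position: [0.4419, -0.2387, 0.1014]
tool_rot: [-2.225, -2.218, -0.0]
ft_force: [-1.7, -0.1, 3.9]
grip_width: 0.087
grip_force: 40.0
```

```bash
python3 - <<'E'
from h import *
s=ctrl.get_state();print(s['position'],s['tool_rot'],s['grip_width']*87,s['ft_force'],s['torque'])
snap('wrist','w2')
cv2.imwrite('pics/w2e.png',cv2.resize(cv2.imread('pics/w2.png'),(800,600),interpolation=cv2.INTER_CUBIC))
# target: handle in dock frame
y=-.073;d=np.array([np.cos(y),np.sin(y)]);n=np.array([-d[1],d[0]])
p0=np.array([.4432,-.2373])
pre=(.545-.088)*d-.18475*n; home=.5775*d-.18475*n
print(pre,home)
P=(np.r_[p0,.102],down(-.003))
plan(P,[(np.r_[pre,.102],down(-.073)),(np.r_[home,.102],down(-.073))])
E
```

```text
[ 0.44185091 -0.23866356  0.10137849] [-2.22473467e+00 -2.21760701e+00 -8.74072462e-05] 7.544137384294592 [-1.7016709  -0.07756283  3.90411828] [-0.00984987  0.39125229  0.0119068 ]
[ 0.44230809 -0.21758933] [ 0.56248716 -0.22637802]
[0.197, -0.01, 0.0] [0.0, 0.0, 0.045] rows 0.5 -> [ 0.442 -0.218  0.102]
[0.0, 0.603, 0.0] [0.0, 0.0, -0.0] rows 1.2 -> [ 0.502 -0.222  0.102]
[0.001, 0.602, 0.0] [0.0, 0.0, -0.0] rows 1.2 -> [ 0.562 -0.226  0.102]
```

View pics/w2e.png

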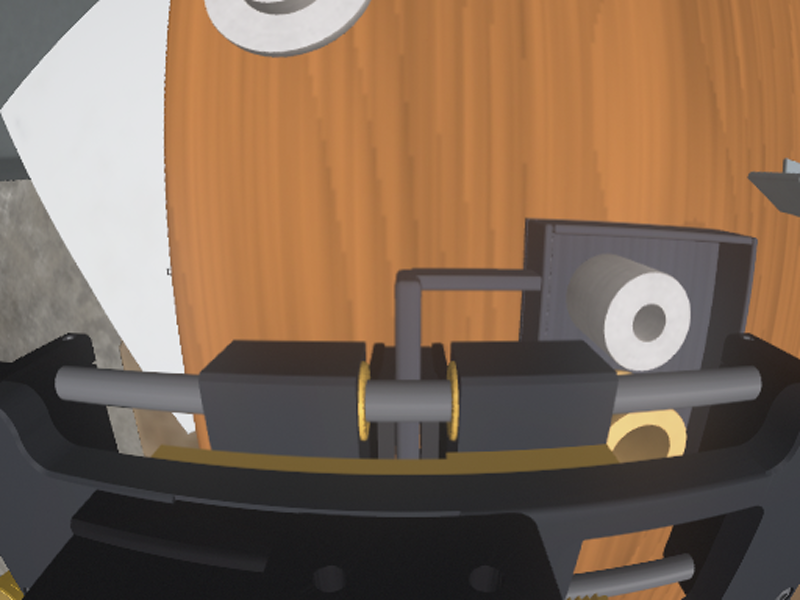

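Gripped the pull (width 7.5 mm). Both parts are standing. I'll align the tray first, then push it slowly.

>>> play_rows(increments=[[[0.05, 0, 0, 0, 0, 0.011, -1], [0.1, 0, 0, 0, 0, 0.022, -1], [0.15, -0.005, 0, 0, 0, 0.033, -1], [0.197, -0.01, 0, 0, 0, 0.045, -1], [0.197, -0.01, 0, 0, 0, 0.045, -1], [0.197, -0.01, 0, 0, 0, 0.045, -1]]])

```text
time: 5.25
position: [0.4413, -0.219, 0.1014]
tool_rot: [2.302, 2.137, 0.001]
ft_force: [1.3, -3.5, 1.1]
grip_width: 0.089
grip_force: 40.1
```

>>> play_rows(increments=[[[0, 0.06, 0, 0, 0, 0, -1], [0, 0.13, 0, 0, 0, 0, -1], [0, 0.2, 0, 0, 0, 0, -1], [0, 0.27, 0, 0, 0, 0, -1], [0, 0.34, 0, 0, 0, 0, -1], [0, 0.4, 0, 0, 0, 0, -1], [0, 0.4, 0, 0, 0, 0, -1]]])

```text
time: 5.95
position: [0.4755, -0.2219, 0.101]
tool_rot: [-2.293, -2.129, 0.01]
ft_force: [-17.7, 1.2, 20.4]
grip_width: 0.091
grip_force: 40.1
```

```bash
python3 - <<'E'
from h import *
s=ctrl.get_state();print(s['position'],s['tool_rot'],s['grip_width']*87,s['ft_force'],s['torque'])
snap('wrist','w3');snap('side','s3');snap('scene','c3')
a=cv2.imread('pics/s3.png')[200:320,240:400];b=cv2.imread('pics/w3.png')[60:320,256:512]
a=cv2.resize(a,(533,400),interpolation=cv2.INTER_CUBIC);b=cv2.resize(b,(256,260));b=cv2.copyMakeBorder(b,0,140,0,0,0)
cv2.imwrite('pics/s3e.png',np.hstack([a,b]))
E
```

```text
[ 0.47550576 -0.22188562  0.1009967 ] [-2.29316147 -2.12871204  0.01002788] 7.896573686316922 [-17.6980673    1.22648806  20.36208113] [ 0.07242258  3.69901323 -0.03889776]
```

View pics/s3e.png

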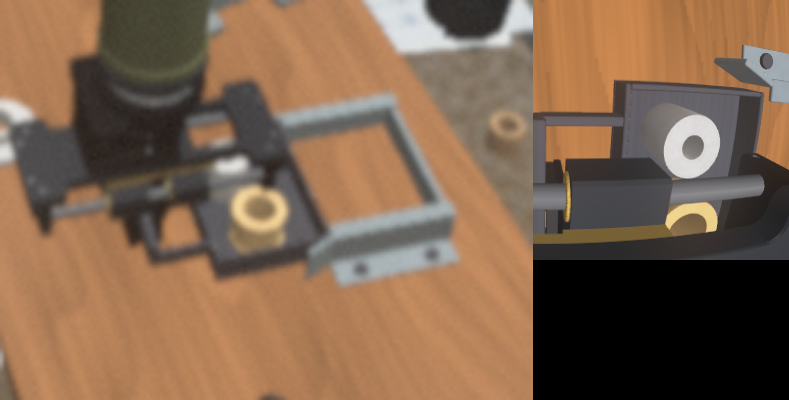

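The side view (left) shows the tray's back end just between the flares (lower flare tip at 315,240). Both parts are standing. The push force rose to 18 N, so the tray is catching on something. I'll work out the tray's pose from this picture.

```bash
python3 - <<'E'
from h import *
y=-.073;d=np.array([np.cos(y),np.sin(y)]);n=np.array([-d[1],d[0]])
def show(l,p): print(l,np.round(p[:2],4),'s,t',np.round([p[:2]@d,p[:2]@n+.18475],4))
w=lambda u,v,z:at('w3',u-533+256,v+60,z)
show('back upper',w(762,95,.052));show('front upper',w(614,82,.052))
show('handle upper bar end',w(533,113,.06))
show('flare tip top',w(742,45,.06));show('flare tip2',w(716,62,.06));show('flare/rail',w(745,80,.06))
sd=lambda u,v,z:at('s3',240+u/3.333,200+v/3.333,z)
show('side back lower',sd(327,238,.052));show('side front lower',sd(213,264,.052));show('flare lower tip',sd(310,245,.06))
a=cv2.resize(cv2.imread('pics/w3.png')[60:260,300:512],None,fx=3,fy=3,interpolation=cv2.INTER_CUBIC)
cv2.imwrite('pics/w3z.png',a)
E
```

```text
back upper [ 0.6102 -0.1765] s,t [0.6215 0.0532]
front upper [ 0.5166 -0.1675] s,t [0.5275 0.0554]
handle upper bar end [ 0.4768 -0.1787] s,t [0.4886 0.0413]
flare tip top [ 0.5875 -0.1486] s,t [0.5968 0.0794]
flare tip2 [ 0.5698 -0.158 ] s,t [0.5798 0.0688]
flare/rail [ 0.5895 -0.1671] s,t [0.6001 0.0611]
side back lower [ 0.5972 -0.2864] s,t [ 0.6165 -0.0573]
side front lower [ 0.508  -0.2809] s,t [ 0.5271 -0.0584]
flare lower tip [ 0.5793 -0.2932] s,t [ 0.5992 -0.0655]
```

View pics/w3z.png

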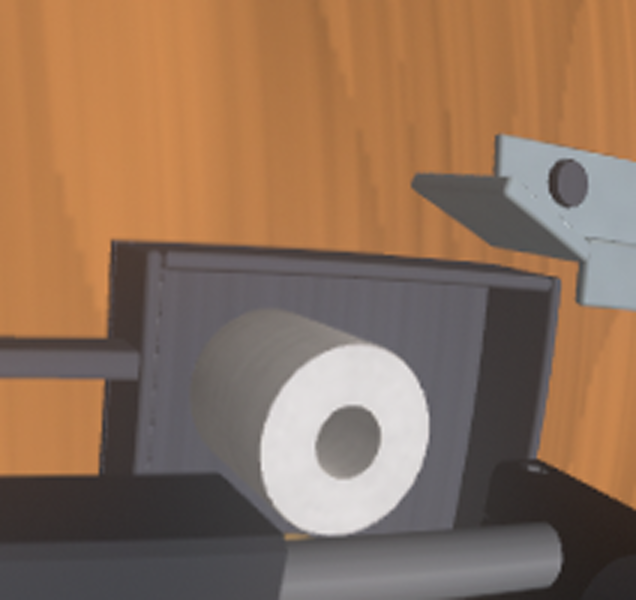

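```bash
python3 - <<'E'
from h import *
y=-.073;d=np.array([np.cos(y),np.sin(y)]);n=np.array([-d[1],d[0]])
def show(l,p): print(l,np.round(p[:2],4),'s,t',np.round([p[:2]@d,p[:2]@n+.18475],4))
w=lambda u,v,z:at('w3',300+u/3,60+v/3,z)
for l,u,v,z in(('back corner',558,278,.052),('front corner',150,250,.052),('front corner out',112,241,.052),('lip inner',580,303,.06),('lip outer',510,178,.06),('flare tip',412,180,.06),('lip/flare',583,262,.06),('flare bottom',488,243,.026),('handle arm',140,345,.05)): show(l,w(u,v,z))
E
```

```text
back corner [ 0.611  -0.1752] s,t [0.6221 0.0546]
front corner [ 0.5232 -0.1684] s,t [0.5341 0.055 ]
front corner out [ 0.5168 -0.1667] s,t [0.5276 0.0562]
lip inner [ 0.6102 -0.1788] s,t [0.6217 0.0509]
lip outer [ 0.5909 -0.1561] s,t [0.6007 0.0722]
flare tip [ 0.5687 -0.157 ] s,t [0.5787 0.0697]
lip/flare [ 0.6105 -0.171 ] s,t [0.6214 0.0587]
flare bottom [ 0.6119 -0.1709] s,t [0.6228 0.059 ]
handle arm [ 0.5217 -0.1845] s,t [0.5337 0.0388]
```

>>> play_rows(increments=[[[0, -0.06, 0, 0, 0, 0, -1], [0.01, -0.12, 0, 0, 0, 0, -1], [0.01, -0.12, 0, 0, 0, 0, -1], [0.01, -0.12, 0, 0, 0, 0, -1]]], squeeze=15)

```text
time: 6.5
position: [0.4692, -0.2193, 0.1013]
tool_rot: [-2.3, -2.138, -0.001]
ft_force: [0.2, 0.2, 1.0]
grip_width: 0.091
grip_force: 15.0
```

>>> play_rows(increments=[[[0, 0.04, -0.01, 0, 0, 0, -1], [0, 0.08, -0.01, 0, 0, 0, -1]]])

```text
time: 6.7
position: [0.473, -0.2199, 0.1012]
tool_rot: [-2.295, -2.132, 0.008]
ft_force: [-14.4, 1.5, 12.0]
grip_width: 0.093
grip_force: 15.0
```

>>> play_rows(increments=[[[0, 0.04, 0, 0, 0, 0, -1], [0, 0.08, 0, 0, 0, 0, -1]]])

```text
time: 6.9
position: [0.4796, -0.2209, 0.1012]
tool_rot: [-2.294, -2.129, 0.01]
ft_force: [-14.4, 1.7, 11.9]
grip_width: 0.091
grip_force: 15.0
```

>>> play_rows(increments=[[[0, 0.04, 0, 0, 0, 0, -1], [0, 0.08, 0, 0, 0, 0, -1]]])

```text
time: 7.1
position: [0.488, -0.2216, 0.1012]
tool_rot: [-2.294, -2.13, 0.01]
ft_force: [-13.9, 1.2, 11.6]
grip_width: 0.091
grip_force: 15.0
```

```bash
python3 - <<'E'
from h import *
s=ctrl.get_state();p,R=meas();print(p,R.round(4).tolist(),s['ft_force'],s['torque'])
y=-.073;d=np.array([np.cos(y),np.sin(y)]);n=np.array([-d[1],d[0]]);print(p[:2]@d,p[:2]@n+.18475)
E
```

```text
[ 0.48796719 -0.22157966  0.10121201] [[0.0744, 0.9972, -0.0122], [0.9972, -0.0744, 0.004], [0.0031, -0.0124, -0.9999]] [-13.86766338   1.20878908  11.56966323] [0.1775209  2.90723292 0.07398196]
0.5028285315309309 -0.0006495433346060397
```

The tray now slides at a steady drag of about 14 N, already inside the rails. I'll continue to the stop.

>>> play_rows(increments=[[[0, 0.07, -0.01, 0, 0, 0, -1], [0, 0.14, -0.01, 0, 0, 0, -1], [0, 0.21, -0.01, 0, 0, 0, -1], [0, 0.28, -0.01, 0, 0, 0, -1], [0, 0.35, -0.01, 0, 0, 0, -1]]])

```text
time: 7.6
position: [0.5281, -0.2239, 0.1026]
tool_rot: [-2.3, -2.138, 0.001]
ft_force: [-2.6, -0.2, -3.9]
grip_width: 0.089
grip_force: 15.1
```

>>> play_rows(increments=[[[0, 0.07, 0, 0, 0, 0, -1], [0, 0.14, 0, 0, 0, 0, -1], [0, 0.2, 0, 0, 0, 0, -1], [0, 0.26, 0, 0, 0, 0, -1]]])

```text
time: 8.0
position: [0.5543, -0.2263, 0.1032]
tool_rot: [-2.302, -2.138, 0.0]
ft_force: [-2.8, 0.5, -4.8]
grip_width: 0.093
grip_force: 15.1
```

>>> play_rows(increments=[[[0, 0.03, 0, 0, 0, 0, -1], [0, 0.06, 0, 0, 0, 0, -1]]])

```text
time: 8.2
position: [0.5599, -0.2268, 0.1032]
tool_rot: [-2.302, -2.138, 0.0]
ft_force: [-2.8, 0.2, -5.2]
grip_width: 0.092
grip_force: 15.1
```

```bash
python3 - <<'E'
from h import *
s=ctrl.get_state();p,R=meas();print(p,R.round(4).tolist(),s['ft_force'],s['torque'])
y=-.073;d=np.array([np.cos(y),np.sin(y)]);n=np.array([-d[1],d[0]]);print(p[:2]@d,p[:2]@n+.18475)
E
```

```text
[ 0.5599316  -0.22679634  0.1031843 ] [[0.0738, 0.9973, -0.0003], [0.9973, -0.0738, 0.0001], [0.0001, -0.0003, -1.0]] [-2.84134971  0.22812543 -5.17915818] [ 0.04073044  0.80888969 -0.00439924]
0.5749817571862667 -0.0006035976351939643
```

>>> play_rows(increments=[[[0, 0.02, 0.005, 0, 0, 0, -1], [0, 0.04, 0.01, 0, 0, 0, -1]]])

```text
time: 8.4
position: [0.5637, -0.2271, 0.1022]
tool_rot: [-2.302, -2.137, 0.0]
ft_force: [-2.8, 0.1, -4.2]
grip_width: 0.089
grip_force: 15.0
```

>>> play_rows(increments=[[[0, 0.02, 0, 0, 0, 0, -1], [0, 0.04, 0, 0, 0, 0, -1]]])

```text
time: 8.6
position: [0.5646, -0.2268, 0.1013]
tool_rot: [-2.297, -2.132, 0.005]
ft_force: [-14.1, 2.8, 4.0]
grip_width: 0.092
grip_force: 15.0
```

Contact is within 2 mm of the predicted home. I'll press a little to seat it, relax, then release.

>>> play_rows(increments=[[[0, 0.03, 0, 0, 0, 0, -1], [0, 0.03, 0, 0, 0, 0, -1], [0, 0.0, 0, 0, 0, 0, -1], [0, -0.03, 0, 0, 0, 0, -1], [0, -0.03, 0, 0, 0, 0, -1]]])

```text
time: 9.1
position: [0.5642, -0.2266, 0.1021]
tool_rot: [-2.301, -2.137, -0.0]
ft_force: [-4.8, 1.6, -4.6]
grip_width: 0.091
grip_force: 15.0
```

>>> play_rows(increments=[[[0, 0, 0, 0, 0, 0, -0.5], [0, 0, 0, 0, 0, 0, -0.4], [0, 0, 0, 0, 0, 0, -0.3], [0, 0, 0, 0, 0, 0, -0.3]]])

```text
time: 9.5
position: [0.5661, -0.2276, 0.1033]
tool_rot: [2.3, 2.136, 0.002]
ft_force: [-0.3, 0.3, -0.2]
grip_width: 0.32
grip_force: 0.0
```

>>> play_rows(increments=[[[0, 0, -0.3, 0, 0, 0, -0.3], [0, 0, -0.7, 0, 0, 0, -0.3], [0, 0, -1, 0, 0, 0, -0.3], [0, 0, -1, 0, 0, 0, -0.3]]])

```text
time: 9.9
position: [0.5676, -0.2288, 0.2077]
tool_rot: [2.296, 2.132, 0.009]
ft_force: [0.7, -1.9, 0.9]
grip_width: 0.347
grip_force: 0.0
```

>>> play_rows(increments=[[[-0.45, 0.1, -0.9, 0, 0, 0, -0.3], [-0.9, 0.2, -0.9, 0, 0, 0, -0.3], [-0.9, 0.2, -0.9, 0, 0, 0, -0.3], [-0.9, 0.2, -0.9, 0, 0, 0, -0.3], [-0.9, 0.2, -0.9, 0, 0, 0, -0.3]]])

```text
time: 10.4
position: [0.5779, -0.319, 0.2917]
tool_rot: [-2.303, -2.136, -0.0]
ft_force: [0.3, -0.3, -0.3]
grip_width: 0.35
grip_force: 0.0
```

```bash
python3 - <<'E'
from h import *
s=ctrl.get_state();print(s['position'],s['tool_rot'],s['ft_force'],s['qd'])
snap('wrist','w4')
cv2.imwrite('pics/w4e.png',cv2.resize(cv2.imread('pics/w4.png')[0:240,120:440],None,fx=2.5,fy=2.5,interpolation=cv2.INTER_CUBIC))
E
```

```text
[ 0.57790305 -0.31895654  0.29170036] [-2.30348182e+00 -2.13602631e+00 -1.38727788e-04] [ 0.33638509 -0.2519713  -0.27773775] [-2.89331230e-02 -6.54716356e-04 -2.81060737e-02  3.42928792e-02
 -5.45853107e-03  5.53841109e-03 -8.47737542e-05]
```

View pics/w4e.png

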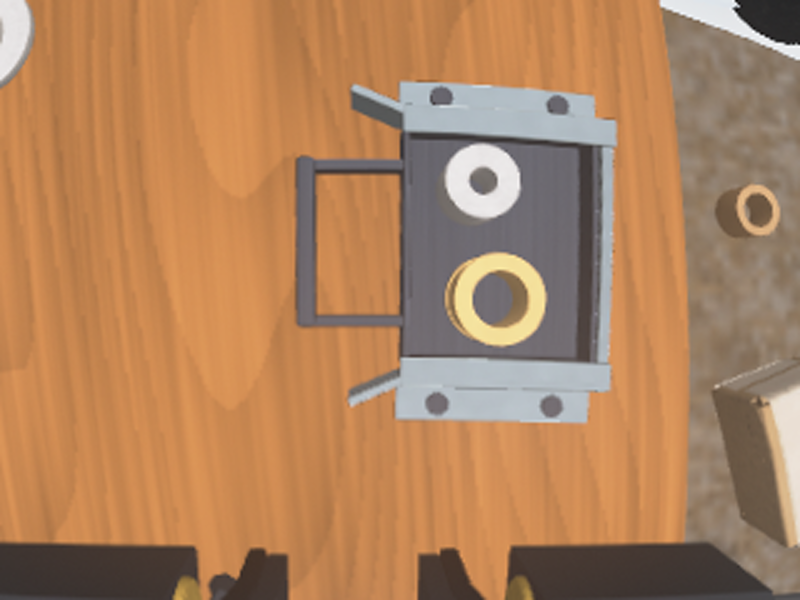

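The tray is fully home: its front is flush with the rail fronts (x≈402), its back is at the stop (x≈590), and both parts are standing at (483,180) and (497,299). Next I'll look at the housing.

```bash
python3 - <<'E'
from h import *
plan(meas(),[((.634,.022,.38),down(.19))])
E
```

```text
[0.686, 0.061, -0.177] [-0.0, -0.0, -0.034] rows 1.4 -> [ 0.589 -0.25   0.309]
[0.681, 0.098, -0.177] [-0.0, -0.0, -0.033] rows 1.4 -> [ 0.6   -0.182  0.327]
[0.675, 0.133, -0.177] [-0.0, -0.001, -0.034] rows 1.4 -> [ 0.612 -0.114  0.344]
[0.667, 0.169, -0.179] [-0.0, 0.0, -0.033] rows 1.4 -> [ 0.623 -0.046  0.362]
[0.657, 0.204, -0.178] [-0.001, -0.0, -0.034] rows 1.4 -> [0.634 0.022 0.38 ]
```

>>> play_rows(increments=[[[0.686, 0.061, -0.177, 0, 0, -0.034, 0.2], [0.686, 0.061, -0.177, 0, 0, -0.034, 0.2]]])

```text
time: 10.65
position: [0.5906, -0.2447, 0.3088]
tool_rot: [-2.235, -2.203, -0.004]
ft_force: [1.4, 0.6, -0.8]
grip_width: 0.455
grip_force: 0.0
```

>>> play_rows(increments=[[[0.681, 0.098, -0.177, 0, 0, -0.033, 0.2], [0.681, 0.098, -0.177, 0, 0, -0.033, 0.2]]])

```text
time: 10.85
position: [0.6018, -0.175, 0.3269]
tool_rot: [-2.173, -2.264, -0.005]
ft_force: [-0.0, 0.4, -0.6]
grip_width: 0.576
grip_force: 0.0
```

>>> play_rows(increments=[[[0.675, 0.133, -0.177, 0, 0, -0.034, 0.2], [0.675, 0.133, -0.177, 0, 0, -0.034, 0.2]]])

```text
time: 11.05
position: [0.6125, -0.1068, 0.3447]
tool_rot: [-2.112, -2.322, -0.004]
ft_force: [-0.3, 0.5, -0.3]
grip_width: 0.598
grip_force: 0.0
```

>>> play_rows(increments=[[[0.667, 0.169, -0.178, 0, 0, -0.033, 0.2], [0.667, 0.169, -0.178, 0, 0, -0.033, 0.2]]])

```text
time: 11.25
position: [0.6231, -0.0388, 0.3625]
tool_rot: [-2.051, -2.376, -0.004]
ft_force: [0.5, 1.5, -0.1]
grip_width: 0.598
grip_force: 0.0
```

>>> play_rows(increments=[[[0.657, 0.204, -0.178, 0, 0, -0.034, 0.2], [0.657, 0.204, -0.178, 0, 0, -0.034, 0.2], [0.657, 0.204, -0.178, 0, 0, -0.034, 0.2], [0.657, 0.204, -0.178, 0, 0, -0.034, 0.2], [0.657, 0.204, -0.178, 0, 0, -0.034, 0.2]]])

```text
time: 11.75
position: [0.6334, 0.0202, 0.3801]
tool_rot: [-2.002, -2.42, 0.002]
ft_force: [0.2, 0.2, -0.7]
grip_width: 0.596
grip_force: 0.0
```

```bash
python3 - <<'E'
from h import *
s=ctrl.get_state();print(s['position'],s['tool_rot'],s['joint_positions'],s['grip_width'])
snap('wrist','w5')
cv2.imwrite('pics/w5e.png',cv2.resize(cv2.imread('pics/w5.png')[0:225,110:410],None,fx=2.6667,fy=2.6667,interpolation=cv2.INTER_CUBIC))
E
```

```text
[0.63339803 0.02021071 0.38011561] [-2.00150374e+00 -2.42048253e+00  2.12003192e-03] [-0.5729163   0.29438508  0.64422896  1.37239576 -0.17465604  1.53338668
  0.24611734] 0.5963931833160738
```

View pics/w5e.png

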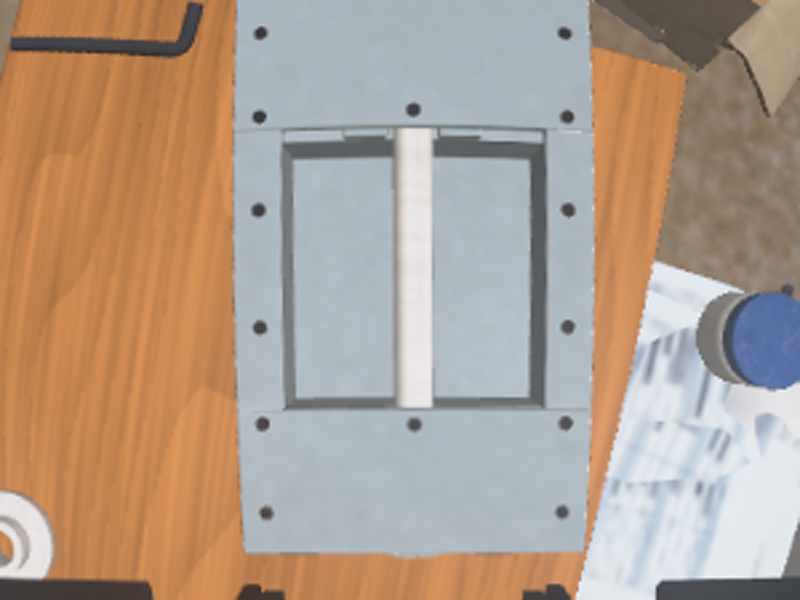

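The opening's corners are (283,130), (545,130), (546,409) and (285,409). The shaft is visible along x≈414.5, from (396–433,130) to (397–433,405), parallel to the housing.

```bash
python3 - <<'E'
from h import *
k=2.6667
q=lambda u,v,z:at('w5',110+u/k,v/k,z)[:2]
c=np.array([q(u,v,.141) for u,v in((283,130),(545,130),(546,409),(285,409))]);print(c.round(4),'ctr',c.mean(0).round(4))
e=c[0]+c[1]-c[2]-c[3];d=c[1]+c[2]-c[0]-c[3];print('yaw',np.arctan2(-e[0],e[1]),np.arctan2(d[1],d[0]),np.linalg.norm(e)/2,np.linalg.norm(d)/2)
s=np.array([q(414.5,135,.105),q(415,400,.105)]);print('shaft',s.round(4),np.arctan2(-(s[0]-s[1])[0],(s[0]-s[1])[1]))
w=[np.linalg.norm(q(396,v,.105)-q(433,v,.105)) for v in(140,400)];print(w)
h=np.array([q(240,410,.141),q(590,410,.141),q(236,130,.141),q(594,130,.141)]);print('sides',h.mean(0).round(4),np.linalg.norm(h[0]-h[1]))
print('tool yaw',np.arctan2(*meas()[1][:2,1][::-1]))
E
```

```text
[[0.5571 0.1561]
 [0.6642 0.1771]
 [0.688  0.0601]
 [0.5796 0.0391]] ctr [0.6222 0.1081]
yaw 0.19538421204666273 0.19244791982425227 0.11925971856126176 0.10976885759389961
shaft [[0.6103 0.1713]
 [0.6341 0.0492]] 0.19185252989614165
[np.float64(0.016916198191238536), np.float64(0.0171765321748034)]
sides [0.6223 0.1088] 0.1491934265890437
tool yaw 0.18805197882848995
```

```bash
python3 - <<'E'
from h import *
D=down(.193);plan(meas(),[((.6224,.108,.30),D),((.6224,.108,.20),D)])
E
```

```text
[0.444, 0.028, 0.402] [-0.0, 0.0, -0.002] rows 1.2 -> [0.628 0.064 0.34 ]
[0.444, 0.03, 0.401] [-0.001, 0.0, -0.001] rows 1.2 -> [0.622 0.108 0.3  ]
[-0.0, -0.0, 0.5] [0.0, 0.0, -0.0] rows 1.0 -> [0.622 0.108 0.25 ]
[-0.0, -0.0, 0.5] [0.0, 0.0, -0.0] rows 1.0 -> [0.622 0.108 0.2  ]
```

>>> play_rows(increments=[[[0.888, 0.058, 0.803, 0, 0, -0.003, 0.2], [0.888, 0.058, 0.803, 0, 0, -0.003, 0.2], [0.888, 0.058, 0.803, 0, 0, -0.003, 0.2], [0.888, 0.058, 0.803, 0, 0, -0.003, 0.2]]])

```text
time: 12.2
position: [0.6212, 0.1118, 0.2977]
tool_rot: [-1.988, -2.428, 0.006]
ft_force: [0.7, -0.6, -1.1]
grip_width: 0.604
grip_force: 0.0
```

>>> play_rows(increments=[[[0, 0, 0.4, 0, 0, 0, 0.2], [0, 0, 0.8, 0, 0, 0, 0.2], [0, 0, 1, 0, 0, 0, 0.2], [0, 0, 1, 0, 0, 0, 0.2], [0, 0, 1, 0, 0, 0, 0.2], [0, 0, 1, 0, 0, 0, 0.2], [0, 0, 1, 0, 0, 0, 0.2]]])

```text
time: 12.9
position: [0.6242, 0.109, 0.2029]
tool_rot: [1.994, 2.425, 0.005]
ft_force: [-0.6, 1.2, -0.5]
grip_width: 0.598
grip_force: 0.0
```

```bash
python3 - <<'E'
from h import *
D=down(.193);print(meas()[0],ctrl.get_state()['tool_rot']);plan(meas(),[((.6224,.108,.156),D)])
E
```

```text
[0.62418174 0.10900329 0.20293583] [1.99427965 2.42465958 0.00468865]
[-0.007, -0.021, 0.469] [0.002, -0.0, 0.001] rows 0.9 -> [0.622 0.108 0.156]
```

>>> play_rows(increments=[[[0, -0.015, 0.2, 0, 0, 0, 0.2], [0, -0.015, 0.4, 0, 0, 0, 0.2], [0, -0.015, 0.46, 0, 0, 0, 0.2], [0, -0.015, 0.46, 0, 0, 0, 0.2], [0, -0.015, 0.46, 0, 0, 0, 0.2]]])

```text
time: 13.4
position: [0.6222, 0.1092, 0.1559]
tool_rot: [1.994, 2.426, 0.002]
ft_force: [0.1, -0.4, 0.6]
grip_width: 0.602
grip_force: 0.0
```

>>> play_rows(increments=[[[0, 0, 0, 0, 0, 0, -1], [0, 0, 0, 0, 0, 0, -1], [0, 0, 0, 0, 0, 0, -1], [0, 0, 0, 0, 0, 0, -1], [0, 0, 0, 0, 0, 0, -1], [0, 0, 0, 0, 0, 0, -1], [0, 0, 0, 0, 0, 0, -1]]], squeeze=55)

```text
time: 14.1
position: [0.6213, 0.1091, 0.1547]
tool_rot: [-1.995, -2.426, 0.0]
ft_force: [-0.9, -0.2, 2.3]
grip_width: 0.202
grip_force: 55.0
```

Shaft gripped (17.6 mm). I'll lift it 12 mm, then shift it towards −y under the lip.

>>> play_rows(increments=[[[0, 0, -0.04, 0, 0, 0, -1], [0, 0, -0.08, 0, 0, 0, -1], [0, 0, -0.12, 0, 0, 0, -1], [0, 0, -0.12, 0, 0, 0, -1]]])

```text
time: 14.5
position: [0.6219, 0.1092, 0.1674]
tool_rot: [1.994, 2.426, 0.002]
ft_force: [-0.5, -0.6, -2.3]
grip_width: 0.202
grip_force: 55.0
```

>>> play_rows(increments=[[[-0.06, 0, 0, 0, 0, 0, -1], [-0.12, 0, 0, 0, 0, 0, -1], [-0.18, 0, 0, 0, 0, 0, -1], [-0.2, 0, 0, 0, 0, 0, -1], [-0.2, 0, 0, 0, 0, 0, -1]]])

```text
time: 15.0
position: [0.6254, 0.0885, 0.1666]
tool_rot: [1.997, 2.425, -0.0]
ft_force: [0.7, 0.3, -2.5]
grip_width: 0.203
grip_force: 55.0
```

>>> play_rows(increments=[[[-0.02, 0, 0, 0, 0, 0, -1], [-0.03, 0, 0, 0, 0, 0, -1], [-0.03, 0, 0, 0, 0, 0, -1]]])

```text
time: 15.3
position: [0.626, 0.0866, 0.1667]
tool_rot: [1.995, 2.427, 0.0]
ft_force: [0.3, -0.2, -2.5]
grip_width: 0.202
grip_force: 55.0
```

>>> play_rows(increments=[[[-0.02, 0, 0, 0, 0, 0, -1], [-0.03, 0, 0, 0, 0, 0, -1], [-0.03, 0, 0, 0, 0, 0, -1]]])

```text
time: 15.6
position: [0.6264, 0.0848, 0.1667]
tool_rot: [-1.993, -2.427, -0.002]
ft_force: [0.4, 2.7, -2.8]
grip_width: 0.201
grip_force: 55.0
```

>>> play_rows(increments=[[[-0.02, 0, 0, 0, 0, 0, -1], [-0.02, 0, 0, 0, 0, 0, -1]]])

```text
time: 15.8
position: [0.6264, 0.0846, 0.1666]
tool_rot: [-1.99, -2.426, -0.003]
ft_force: [-1.5, 6.5, -1.5]
grip_width: 0.203
grip_force: 55.0
```

```bash
cat > tilt.py <<'E'
from h import *
B=[(-110,-60,109,115),(60,110,109,115),(-76,-64,0,70),(64,76,0,70),(-200,-110,0,115),(110,200,0,115),(-110,110,0,28)]
t=np.linspace(-80,80,161);O=np.r_[np.c_[t,9+0*t],np.c_[t,-9+0*t],np.c_[0*np.linspace(-9,9,19)+80,np.linspace(-9,9,19)],np.c_[0*np.linspace(-9,9,19)-80,np.linspace(-9,9,19)]]
def clr(y,z,a):
    c,s=np.cos(a),np.sin(a);P=O@np.array([[c,s],[-s,c]])+[y,z];m=99
    for x0,x1,z0,z1 in B:
        dx=np.maximum(x0-P[:,0],P[:,0]-x1);dz=np.maximum(z0-P[:,1],P[:,1]-z1)
        m=min(m,np.where((dx<0)&(dz<0),np.maximum(dx,dz),np.hypot(np.maximum(dx,0),np.maximum(dz,0))).min())
    return m
if __name__=='__main__':
    print('now',clr(-28,91,0))
    for deg in(4,8,12,16,20,24,28):
        print(deg,max((round(clr(y,z,np.radians(deg)),1),y,z) for y in range(-36,0,2) for z in range(80,130,1)))
    y,z,a=-28,109,np.radians(25)
    for d in range(0,90,10): print('draw25',d,round(clr(y+d*np.cos(a),z+d*np.sin(a),a),1))
E
python3 tilt.py
```

```text
now 2.0
4 (np.float64(6.1), -22, 89)
8 (np.float64(5.5), -24, 92)
12 (np.float64(4.9), -24, 96)
16 (np.float64(5.2), -24, 104)
20 (np.float64(7.1), -2, 113)
24 (np.float64(6.4), -2, 118)
28 (np.float64(6.5), -2, 122)
draw25 0 4.5
draw25 10 4.5
draw25 20 4.5
draw25 30 4.5
draw25 40 4.5
draw25 50 4.5
draw25 60 10.1
draw25 70 19.1
draw25 80 22.8
```

```bash
cat > rows.py <<'E'
from tilt import *
def tcp(y,z,deg):
    a=np.radians(deg);c,s=np.cos(a),np.sin(a);return np.array([y+6.2*c-49.7*s,z+6.2*s+49.7*c])
def rows(wps):
    p0=wps[0];t0=tcp(*p0);a0=np.radians(p0[2]);c,s=np.cos(a0),np.sin(a0);prev=p0
    for w in wps[1:]:
        m=min(clr(*(np.array(prev[:2])+(np.array(w[:2])-prev[:2])*f),np.radians(prev[2]+(w[2]-prev[2])*f)) for f in np.linspace(.2,1,5))
        d=(tcp(*w)-t0)/100;print(w,'row',[round(d@[c,s],3),0,round(d@[s,-c],3),0,round((w[2]-p0[2])/90,3),0],'clr',round(m,1));prev=w
    t=tcp(*prev);h=np.array([-np.sin(.193),np.cos(.193)]);xy=np.array([.6222,.108])+h*t[0]/1e3;print('TCP end',xy.round(4),round(t[1]/1e3+.026,4))
E
python3 - <<'E'
from rows import *
rows([(-33,91,0),(-26,91,0),(-25,89.5,4),(-24,92,8)])
rows([(-24,92,8),(-24,96.5,12),(-24,103.5,16),(-24,107,20),(-24,110.3,24)])
e=np.radians(24);c,s=np.cos(e),np.sin(e)
rows([(-24,110.3,24)]+[(-24+d*c,110.3+d*s,24) for d in(20,40,60)])
E
```

```text
(-26, 91, 0) row [np.float64(0.07), 0, np.float64(0.0), 0, 0.0, 0] clr -1.6
(-25, 89.5, 4) row [np.float64(0.045), 0, np.float64(0.012), 0, 0.044, 0] clr 4.1
(-24, 92, 8) row [np.float64(0.02), 0, np.float64(-0.014), 0, 0.089, 0] clr 4.7
TCP end [0.627  0.0837] 0.1681
(-24, 96.5, 12) row [np.float64(-0.029), 0, np.float64(-0.048), 0, 0.044, 0] clr 4.8
(-24, 103.5, 16) row [np.float64(-0.054), 0, np.float64(-0.118), 0, 0.089, 0] clr 4.1
(-24, 107, 20) row [np.float64(-0.084), 0, np.float64(-0.151), 0, 0.133, 0] clr 5.2
(-24, 110.3, 24) row [np.float64(-0.114), 0, np.float64(-0.179), 0, 0.178, 0] clr 4.5
TCP end [0.6296 0.0702] 0.1842
(np.float64(-5.729090847147983), np.float64(118.434732861516), 24) row [np.float64(0.2), 0, np.float64(0.0), 0, 0.0, 0] clr 4.5
(np.float64(12.541818305704034), np.float64(126.56946572303201), 24) row [np.float64(0.4), 0, np.float64(-0.0), 0, 0.0, 0] clr 4.5
(np.float64(30.812727458556054), np.float64(134.704198584548), 24) row [np.float64(0.6), 0, np.float64(-0.0), 0, 0.0, 0] clr 4.5
TCP end [0.6191 0.124 ] 0.2086
```

The −1.6 mm clearance is only the current light contact at the wall. I'll do the first tilt stage.

>>> play_rows(increments=[[[0.07, 0, 0, 0, 0, 0, -1], [0.07, 0, 0, 0, 0, 0, -1], [0.045, 0, 0.012, 0, 0.044, 0, -1], [0.045, 0, 0.012, 0, 0.044, 0, -1], [0.02, 0, -0.014, 0, 0.089, 0, -1], [0.02, 0, -0.014, 0, 0.089, 0, -1], [0.02, 0, -0.014, 0, 0.089, 0, -1]]])

```text
time: 16.5
position: [0.6267, 0.0824, 0.1681]
tool_rot: [-1.928, -2.341, -0.132]
ft_force: [0.8, 0.9, -2.7]
grip_width: 0.201
grip_force: 55.0
```

```bash
cat > chk.py <<'E'
from h import *
s=ctrl.get_state();p,R=meas();h=np.array([-np.sin(.193),np.cos(.193),0]);x=np.array([np.cos(.193),np.sin(.193),0])
mid=p+R@[-.0062,0,.0497];a=R[:,0]
print('t',s['time'],'mid y,z',(mid-[.6222,.108,0])@h*1e3,mid[2]*1e3-26,'lat',(mid-[.6222,.108,0])@x*1e3,'tilt',np.degrees(np.arcsin(a[2])),'yawerr',np.degrees(np.arctan2(a@x,a@h)),'roll',np.degrees(np.arcsin(R[2,1])))
print('F',s['ft_force'],s['torque'],'q',s['joint_positions'].round(2) if hasattr(s['joint_positions'],'round') else s['joint_positions'],s['grip_width'])
E
python3 chk.py
```

```text
t 16.5 mid y,z -25.315219269237627 92.00759901200097 lat -0.48518893052684753 tilt 7.855878555098681 yawerr 0.0027002132507257972 roll 4.606996932121202e-05
F [ 0.77172872  0.89123797 -2.74444605] [-0.30362936  0.03551943  0.04160256] q [-0.53  0.41  0.54  1.65 -0.37  1.18  0.31] 0.2005933067964971
```

Tracking well with no contact. On to the second tilt stage.

>>> play_rows(increments=[[[-0.025, 0, -0.048, 0, 0.044, 0, -1], [-0.025, 0, -0.048, 0, 0.044, 0, -1], [-0.05, 0, -0.118, 0, 0.089, 0, -1], [-0.05, 0, -0.118, 0, 0.089, 0, -1], [-0.08, 0, -0.151, 0, 0.133, 0, -1], [-0.08, 0, -0.151, 0, 0.133, 0, -1], [-0.11, 0, -0.179, 0, 0.178, 0, -1], [-0.11, 0, -0.179, 0, 0.178, 0, -1]]])

```text
time: 17.3
position: [0.6291, 0.0686, 0.1834]
tool_rot: [-1.779, -2.158, -0.373]
ft_force: [-0.4, -2.0, -2.7]
grip_width: 0.197
grip_force: 55.0
```

```bash
python3 chk.py
```

```text
t 17.3 mid y,z -25.588012576087323 109.42135367131019 lat -0.8103328979846801 tilt 23.792510901628447 yawerr 0.08864619218680596 roll -0.0851506327591575
F [-0.39499377 -2.03835966 -2.66443686] [-0.85293531 -0.10239043 -0.0012193 ] q [-0.34  0.45  0.48  1.61 -0.62  1.32  0.52] 0.19716300472503848
```

The shaft is at 24° as planned. Drawing it out along its axis.

>>> play_rows(increments=[[[0.1, 0, 0, 0, 0, 0, -1], [0.2, 0, 0, 0, 0, 0, -1], [0.3, 0, 0, 0, 0, 0, -1], [0.3, 0, 0, 0, 0, 0, -1]]])

```text
time: 17.7
position: [0.6235, 0.1012, 0.1978]
tool_rot: [-1.768, -2.162, -0.38]
ft_force: [-0.5, 0.8, -2.3]
grip_width: 0.195
grip_force: 55.0
```

>>> play_rows(increments=[[[0.1, 0, 0, 0, 0, 0, -1], [0.2, 0, 0, 0, 0, 0, -1], [0.3, 0, 0, 0, 0, 0, -1], [0.4, 0, 0, 0, 0, 0, -1], [0.4, 0, 0, 0, 0, 0, -1]]])

```text
time: 18.2
position: [0.6165, 0.1357, 0.2137]
tool_rot: [-1.77, -2.16, -0.38]
ft_force: [1.1, 0.2, -2.1]
grip_width: 0.201
grip_force: 55.0
```

```bash
python3 chk.py; python3 - <<'E'
from h import *
p,R=meas();D=down(.193)
plan((p,R),[(p+[0,0,.10],R),((.638,.03,.36),D),((.655,-.233,.33),down(-.073))])
E
```

```text
t 18.2 mid y,z 42.965536950010524 139.84570497324484 lat -0.24683710719786492 tilt 24.118774051507636 yawerr -0.29986112926208564 roll 0.07381185332023563
F [ 1.1207938   0.23875238 -2.11283406] [-0.75409128 -0.10071813 -0.00127919] q [-0.43  0.39  0.46  1.62 -0.6   1.32  0.41] 0.20055348593094863
[0.204, 0.001, -0.456] [0.0, 0.0, 0.0] rows 1.0 -> [0.617 0.136 0.264]
[0.205, 0.0, -0.457] [0.0, 0.0, 0.0] rows 1.0 -> [0.617 0.136 0.314]
[-0.398, 0.002, -0.431] [0.0, -0.134, 0.002] rows 1.4 -> [0.627 0.083 0.337]
[-0.48, 0.003, -0.339] [0.0, -0.134, 0.001] rows 1.4 -> [0.638 0.03  0.36 ]
[-0.653, -0.084, 0.075] [0.0, -0.0, 0.042] rows 1.3 -> [ 0.642 -0.036  0.352]
[-0.658, -0.042, 0.075] [0.0, -0.0, 0.043] rows 1.3 -> [ 0.646 -0.102  0.345]
[-0.659, 0.004, 0.075] [0.0, -0.0, 0.042] rows 1.3 -> [ 0.651 -0.167  0.337]
[-0.657, 0.046, 0.075] [0.0, -0.0, 0.042] rows 1.3 -> [ 0.655 -0.233  0.33 ]
```

>>> play_rows(increments=[[[0.1, 0, -0.22, 0, 0, 0, -1], [0.2, 0, -0.45, 0, 0, 0, -1], [0.3, 0, -0.68, 0, 0, 0, -1], [0.41, 0, -0.913, 0, 0, 0, -1], [0.41, 0, -0.913, 0, 0, 0, -1]]])

```text
time: 18.7
position: [0.6183, 0.1331, 0.317]
tool_rot: [-1.775, -2.161, -0.386]
ft_force: [-0.1, 0.1, -2.8]
grip_width: 0.2
grip_force: 55.0
```

>>> play_rows(increments=[[[-0.2, 0, -0.215, 0, -0.067, 0, -1], [-0.398, 0, -0.431, 0, -0.134, 0, -1], [-0.398, 0, -0.431, 0, -0.134, 0, -1]]])

```text
time: 19.0
position: [0.628, 0.0782, 0.337]
tool_rot: [-1.893, -2.3, -0.198]
ft_force: [0.1, 0.8, -2.2]
grip_width: 0.201
grip_force: 55.0
```

>>> play_rows(increments=[[[-0.24, 0, -0.17, 0, -0.067, 0, -1], [-0.48, 0, -0.339, 0, -0.134, 0, -1], [-0.48, 0, -0.339, 0, -0.134, 0, -1]]])

```text
time: 19.3
position: [0.6379, 0.0262, 0.3593]
tool_rot: [1.994, 2.423, -0.002]
ft_force: [-1.3, 0.1, -2.3]
grip_width: 0.2
grip_force: 55.0
```

>>> play_rows(increments=[[[-0.33, -0.04, 0.04, 0, 0, 0.021, -1], [-0.653, -0.084, 0.075, 0, 0, 0.042, -1]]])

```text
time: 19.5
position: [0.6416, -0.0358, 0.3494]
tool_rot: [-2.068, -2.36, -0.0]
ft_force: [-0.2, -1.0, -3.1]
grip_width: 0.2
grip_force: 55.0
```

>>> play_rows(increments=[[[-0.33, -0.02, 0.04, 0, 0, 0.021, -1], [-0.658, -0.042, 0.075, 0, 0, 0.042, -1]]])

```text
time: 19.7
position: [0.6458, -0.1036, 0.342]
tool_rot: [-2.149, -2.287, -0.0]
ft_force: [-0.1, -0.5, -2.0]
grip_width: 0.201
grip_force: 55.0
```

>>> play_rows(increments=[[[-0.33, 0, 0.04, 0, 0, 0.021, -1], [-0.659, 0.004, 0.075, 0, 0, 0.042, -1]]])

```text
time: 19.9
position: [0.6504, -0.1695, 0.3345]
tool_rot: [-2.223, -2.215, -0.001]
ft_force: [-0.1, 0.0, -2.0]
grip_width: 0.2
grip_force: 55.0
```

>>> play_rows(increments=[[[-0.3, 0.02, 0.04, 0, 0, 0.021, -1], [-0.59, 0.046, 0.075, 0, 0, 0.042, -1], [-0.59, 0.046, 0.075, 0, 0, 0.042, -1], [-0.59, 0.046, 0.075, 0, 0, 0.042, -1], [-0.59, 0.046, 0.075, 0, 0, 0.042, -1], [-0.59, 0.046, 0.075, 0, 0, 0.042, -1], [-0.59, 0.046, 0.075, 0, 0, 0.042, -1], [-0.59, 0.046, 0.075, 0, 0, 0.042, -1]]])

```text
time: 20.7
position: [0.6554, -0.2278, 0.3298]
tool_rot: [2.295, 2.144, -0.0]
ft_force: [0.5, -0.3, -1.8]
grip_width: 0.2
grip_force: 55.0
```

```bash
python3 - <<'E'
from h import *
s=ctrl.get_state();p,R=meas();print(s['time'],p,'mid',p+R@[-.0062,0,.0497],'axis',R[:,0].round(3),s['ft_force'],s['grip_width'],np.abs(s['qd']).max())
snap('side','s6');snap('scene','c6')
a=cv2.resize(cv2.imread('pics/s6.png')[60:320,200:420],(400,473));b=cv2.resize(cv2.imread('pics/c6.png')[80:316,220:420],(400,473))
cv2.imwrite('pics/f6.png',np.hstack([a,b]))
E
```

```text
20.7 [ 0.65542595 -0.22778482  0.32975139] mid [ 0.6550438  -0.2340191   0.28005715] axis [ 0.068  0.998 -0.001] [ 0.51993618 -0.28530891 -1.78639228] 0.20017076715609808 0.003231395456125311
```

View pics/f6.png

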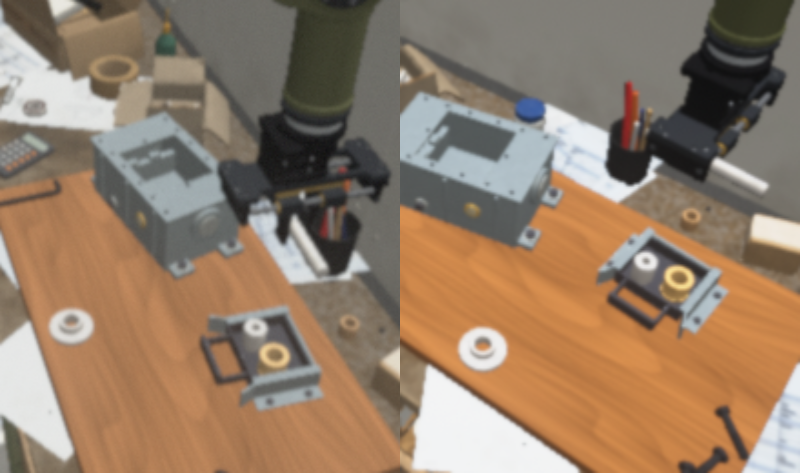

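Both views show the shaft held level and clear of everything. The housing is empty (left view, about 165,175), and the docked tray (about 270,345) still holds both parts. The arm is at rest with the shaft's middle over the tray, so I'm handing the job in.

```bash
python3 -c "
from bench import ctrl
print(ctrl.close_job())"
```

```text
the job is handed in; nothing more can be done
None
```

The job is handed in: the tray is fully home against the back stop with the bush and roller still in it, and the shaft is out and held still about 0.28 m above the bench, its middle over the tray, at 20.7 s of the 58 s allowed.

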